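Unlock and open the long parts case

TASK

Two dark grey parts cases with sliding aluminium lids are screwed to the counter. Open the longer one so that the valve caps inside can be taken: first draw its lock slide fully back, sideways away from the lid, then slide its lid fully open, over the solid half of the case, and leave both there. Leave the shorter case locked and shut, and do not disturb the jar or the wrench.

Things in the scene. Friction and masses are not known exactly. Their poses are not given: they have to be found in the camera images.
- long_case: The LONG parts case, painted dark grey steel, 260 x 150 mm, 50 mm high (the short one is 180 mm long). Origin at the centre of its underside on the counter, z up. Its x runs along its length: +x is the way its lid opens; +y is the way its lock slide frees. Low rails on its top reach 60 mm above the counter.
- lock_grip (a point): Upright steel tab of the LONG case's lock slide: 24 mm long (x), 10 mm thick (y), from 58 to 88 mm above the counter; this point is on its centre line, 75 mm up, and moves with it. Axes as the case's. Under it a flat bolt, 12 mm wide, reaches 14 mm into a notch in the lid's edge when locked. The lid's fin is 80 mm off in -x and 62 mm in -y.
- lid_grip (a point): Upright aluminium fin on the LONG case's lid: 10 mm thick (x), 44 mm wide (y), from 56 to 88 mm above the counter; this point is on its centre line, 75 mm up, and moves with it. Axes as the case's: the lid opens along +x. The lid is a plate 145 x 90 mm, its top 56 mm above the counter.
- lock_slide (a joint): Travel of the long case's lock slide along +y of the case (m): 0 fully locked, 0.025 fully back (end stop). Starts between 0 and 0.004. Above about 0.014 the bolt is out of the notch and the lid is free. Friction about 2 N, no spring: it stays where it is left.
- lid_slide (a joint): Travel of the long case's lid along +x of the case (m): 0 shut, 0.100 fully open (end stop). The bolt blocks it within about 2 mm while locked. Friction about 2 N, no spring: it stays where it is left.
- short_lock_grip (a point): Bystander: the lock tab of the SHORT case (180 x 150 x 50 mm), same shape and lock as on the long one. Leave locked.
- short_lid_grip (a point): Bystander: the lid fin of the SHORT case, same shape as on the long one, 40 mm in -x and 62 mm in -y from its lock tab. Leave shut.
- jar: Bystander: glass jar with a steel screw lid, 68 mm across, 100 mm high, loose, standing at one side of the cases. Origin at the centre of its underside.
- wrench: Bystander: steel socket wrench, about 210 mm long, up to 44 mm high at the socket, loose, lying at the other side. Origin on the counter near its middle, x along it towards the socket.

How it is judged:
By the outcome, as a careful person would: the job done as asked, in the order asked, and still so for the second after the job is handed in, with the robot touching nothing.
It also fails if it takes over 51 s, if anything falls off the work surface, if the arm or the gripper's body presses on something with over 40 N, if the wrist force passes 120 N, or if a joint passes its speed limit or range.

ROBOT

A 6-joint arm with a two-finger parallel gripper is mounted at the origin on the work surface. World frame = base frame: x ahead of the robot, y to its left, z up, the work surface at z = 0. Lengths are in mm, angles in rad, forces in N, time in s.
With the tool pointing down it reaches from about 275 to 875 mm from the base axis. Payload 12.5 kg.
Tool frame: the origin (TCP) lies where the fingers leave the gripper's body, on its centre line; the fingertips stand 73 mm ahead of it and the grasp point (between the pads) lies 54 mm ahead of it; z points along the fingers, y is the line along which they close (so a half turn about z gives the same grasp; the last joint's range is limited). The gripper opens to 85 mm and grips with 20 to 120 N. Pads are 22 mm wide; open, the fingers measure 114 mm over their backs; the gripper's body (76 mm by 85 mm) begins 54 mm behind the grasp point. The pads swing forward as they close: fully open they stand 13 mm farther back than shut.
Start: joints at [1.147, 0.351, 1.652, -0, 1.139, -0.085], TCP at [182.764, 518.732, 303.89] pointing down, gripper open.
Joint ranges: [-2.75, 2.75], [-0.79, 2.1], [0.01, 2.65], [-1.57, 4.71], [0.07, 3.14], [-2.87, 2.87]. Speed limits (rad/s): [2.22, 2.22, 2.79, 3.14, 3.14, 3.14].

INTERFACE

Orientations are given as a unit quaternion [w, x, y, z].
In Python, from plant import r gives the robot as it stands.
- The arm moves only by the tool move_arm, never from a script. Its argument "targets" is a list of rows, each a list of 6 numbers: the shift along the tool's x, y, z in cm, then the turn, a rotation vector about the tool's x, y, z in rad. A call has 1 to 5 rows; each row is the pose to reach, as a shift and turn from the pose commanded when the call began, along the tool's axes at that moment; what a row does not reach only later rows make up. A row lasts 1/10 s, in which the tool goes at most 50 mm and 8.59 degrees, less where a joint would pass 70% of its speed; a pose out of reach is approached as far as the arm can. A call with a gripper value outside its range is refused whole. "hand" is the closure, from -1 (fully open) to 1 (shut), set as the call begins (left out, the last holds). The fingers move at their own pace and stop on an object; "squeeze" is the grip in N (left out, the last holds). Time passes only in rows, so rows that repeat a pose let the fingers close. It gives the time, the measured TCP pose, the force, the opening and the grip force at its end, in the units of the state.
- r.observe(): the state, without advancing time (a new reading comes with each control period).
- r.snapshot(name): name is "scene" or "top"; returns a dict with "image" (384x512x3 uint8, red, green, blue), "depth" (384x512 float32, mm along the optical axis (not along the pixel's ray), 0 where there is no reading), "fx", "fy", "cx", "cy" (pixels), "k1" (the pictures are not rectified: a ray, as slopes to the right and down, at radius r is drawn at 1 + k1 r^2 times it, then the intrinsics apply), "extrinsics" (4x4, takes a point from camera to world coordinates). Camera axes: x right, y up, looking along -z (the intrinsics and any distortion apply to the point x, -y, -z); pixel columns grow to the right and rows downward; lengths in mm; the calibration is good to about 2 mm. A picture is of the moment at which its call begins.
- r.sign_off(): hands the job in; it is judged then, once.
The state is a dict: "clock": time; "joint_positions": joint angles; "joint_vel": joint speeds; "tau": joint torques, N m; "ee_pos": TCP position; "orientation": TCP orientation; "wrist_force": force on the tool from outside, world axes, zero at the start; "moment": the same for the moment, N m; "grip_width": finger opening in mm; "grasp_force": force on a finger pad.
Only numpy, scipy, OpenCV 4.12 (cv2) and the standard library are available. Lean on these libraries where they do the work, as an engineer would, in place of code of your own. Each camera call takes 0.05 s, during which the arm holds its last target. There are 200 camera calls.

## Working session

There is one attempt and no reset: what is moved stays moved. The work goes in short steps, Python scripts to look and compute and a tool call to move; the robot and the scene stay as the last step left them, time stands still between calls to the robot, and variables do not carry over. Pictures are saved under pics/ and viewed, at most 10 in all, crops included, and the job is handed in when it is done.

Besides the shell and the picture viewer there is one more tool, called after "Call:" as a command line: name --pt "numbers of a row" for each row, then --argument value for the rest. move_arm: Moves the arm, as the interface text tells. Its arguments: {"type":"object","properties":{"targets":{"type":"array"},"hand":{"type":"number"},"squeeze":{"type":"number"}},"required":["targets"]}

```bash
ls; mkdir -p pics; cat > h.py <<'E'
import numpy as np, cv2
from plant import r
def snap(n,f):
    s=r.snapshot(n); cv2.imwrite('pics/'+f+'.png',cv2.cvtColor(s['image'],cv2.COLOR_RGB2BGR)); np.savez('pics/'+f+'.npz',**s); return s
def ray(s,u,v):
    K=np.array([[s['fx'],0,s['cx']],[0,s['fy'],s['cy']],[0,0,1.]])
    p=cv2.undistortPoints(np.array([[[u,v]]],float),K,np.array([float(s['k1']),0,0,0]))[0,0]
    E=s['extrinsics']; return E[:3,3],E[:3,:3]@np.array([p[0],-p[1],-1.])
def onz(s,u,v,z):
    o,d=ray(s,u,v); return o+d*(z-o[2])/d[2]
def dep(s,u,v):
    o,d=ray(s,u,v); return o+d*s['depth'][int(round(v)),int(round(u))]
def two(s1,p1,s2,p2):
    o1,d1=ray(s1,*p1);o2,d2=ray(s2,*p2)
    t=np.linalg.lstsq(np.c_[d1,-d2],o2-o1,rcond=None)[0]
    a,b=o1+d1*t[0],o2+d2*t[1]; return (a+b)/2,np.linalg.norm(a-b)
E
python3 - <<'E'
from h import *
for n in('scene','top'):
    s=snap(n,n+'0'); print(n,s['extrinsics'].round(2).tolist(),s['fx'],s['k1'])
print(r.observe())
E
```

```text
pics
scene [[-0.55, -0.71, 0.44, 1028.5], [0.84, -0.47, 0.27, 297.08], [0.01, 0.52, 0.86, 983.3], [0.0, 0.0, 0.0, 1.0]] 388.1215809229653 -0.11461882603628602
top [[0.02, 0.99, -0.17, 369.48], [-1.0, 0.01, -0.03, -15.45], [-0.03, 0.17, 0.99, 1146.68], [0.0, 0.0, 0.0, 1.0]] 379.8281834199129 -0.10328452041339421
{'clock': 0.1, 'joint_positions': array([ 1.14738528e+00,  3.51194619e-01,  1.65234654e+00,  4.47240152e-07,
        1.13908975e+00, -8.45921472e-02]), 'joint_vel': array([ 0.00065008, -0.00175175, -0.00030088,  0.0018264 ,  0.00038421,
       -0.00040345]), 'tau': array([ 4.27247569e-04, -5.06833470e+01, -2.91875929e+01, -1.69245195e-04,
        2.62791895e-03,  4.12748295e-05]), 'ee_pos': array([182.68875828, 518.54530431, 303.41064919]), 'orientation': array([-1.30642265e-04,  1.68600354e-01,  9.85684357e-01, -5.02419319e-04]), 'wrist_force': array([-0.74912826, -0.47648164,  0.64136961]), 'moment': array([-0.01488419,  0.0285145 , -0.04280625]), 'grasp_force': 0.0, 'grip_width': 85.23381912658932}
```

View pics/top0.png

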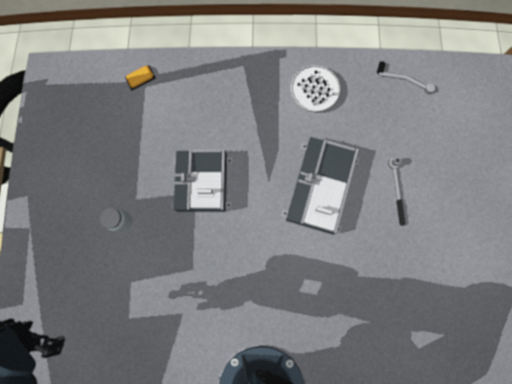

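View pics/scene0.png

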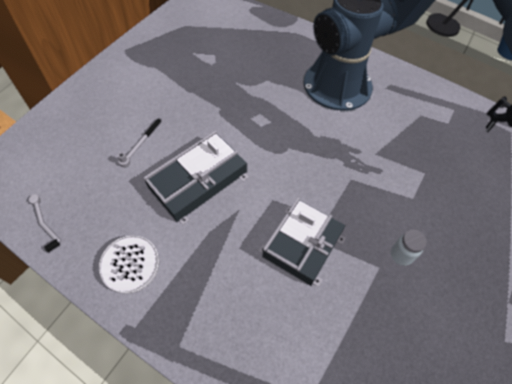

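The top view shows the long case at about (322,185), its fin near (326,210) and its lock tab near (309,177). In the scene view the fin is near (213,147) and the tab near (208,181). The short case is at (201,180) in the top view. I'll crop both views for detail.

```bash
python3 - <<'E'
import cv2,numpy as np
a=cv2.imread('pics/top0.png')[130:240,270:370]; b=cv2.imread('pics/scene0.png')[125:225,140:255]
a=cv2.resize(a,None,fx=4,fy=5.45*4/5.45,interpolation=2)[:440]; b=cv2.resize(b,(400,348),interpolation=2)
c=np.zeros((440,800,3),np.uint8); c[:440,:400]=a; c[:348,400:]=b; cv2.imwrite('pics/crop1.png',c)
E
```

```text
(no output)
```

View pics/crop1.png

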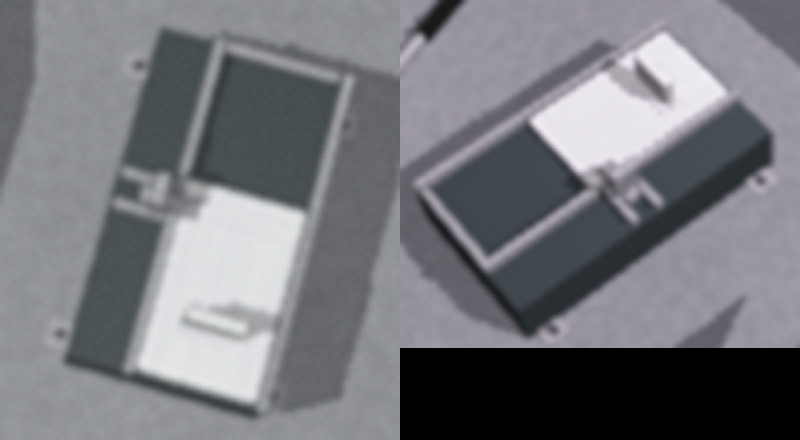

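The crop (4x on the left, 3.48x on the right) shows the fin's top centre at about top (324.3,210.3) and scene (213,147). The lock tab's top is near top (309.5,177.5) and scene (201,176.5). The case edges are clear in both views.

```bash
python3 - <<'E'
from h import *
t=dict(np.load('pics/top0.npz'));s=dict(np.load('pics/scene0.npz'))
T=lambda x,y:(270+x/4-.375,130+y/4-.375); S=lambda x,y:(140+(x-400)/3.478-.36,125+y/3.478-.36)
for n,a,b in(('fin',T(217,320),S(656,77)),('tab',T(158,188),S(612,180)),('railFR',T(348,78),S(420,186)),('railFL',T(222,42),S(488,262)),('caseFL',T(165,30),S(528,322)),('caseNL',T(66,358),S(770,135))):
    print(n,two(t,a,s,b),dep(t,*a).round(),dep(s,*b).round())
A=onz(t,*T(348,78),60);B=onz(t,*T(265,395),60);print('yaw rail',np.arctan2(*(A-B)[[1,0]]),A,B)
A=onz(t,*T(163,30),50);B=onz(t,*T(66,358),50);print('yaw case',np.arctan2(*(A-B)[[1,0]]),A,B,np.linalg.norm(A-B))
C=onz(t,*T(262,412),50);print(C,np.linalg.norm(B-C))
# mask based: white lid top in top view, lid at z=56
for nm,q,box in(('top',t,(290,170,360,240)),('scene',s,(170,125,240,190))):
    x0,y0,x1,y1=box; m=(q['image'][y0:y1,x0:x1].min(2)>205).astype(np.uint8)
    c=max(cv2.findContours(m,0,1)[0],key=cv2.contourArea)
    bx=cv2.boxPoints(cv2.minAreaRect(c))+[x0,y0]
    P=np.array([onz(q,*p,56) for p in bx]); print(nm,P.round(1).tolist(),[np.linalg.norm(P[i]-P[i-1]).round(1) for i in range(4)])
E
```

```text
fin (array([ 513.88500854, -170.30478627,   70.14391598]), np.float64(4.924409734468487)) [ 512. -169.   91.] [ 520. -161.   83.]
tab (array([ 613.21904295, -134.1889618 ,   67.59775376]), np.float64(7.015008080684188)) [ 606. -129.   91.] [ 623. -128.   87.]
railFR (array([ 700.28678439, -274.34219305,   52.73394367]), np.float64(2.7844921484527023)) [ 698. -273.   62.] [ 701. -270.   57.]
railFL (array([ 725.46553476, -179.55076252,   56.71007455]), np.float64(3.0938522533203257)) [ 726. -181.   58.] [ 725. -177.   58.]
caseFL (array([ 741.81698105, -136.72919354,   27.82931102]), np.float64(11.05269455045311)) [ 737. -139.   52.] [ 739. -132.   26.]
caseNL (array([490.1757003 , -67.04815635,  37.18772203]), np.float64(1.280655213936431)) [491. -67.  31.] [497. -63.  49.]
yaw rail -0.2723903753251204 [ 698.87628235 -273.864329     60.        ] [ 462.8145056  -207.92441137   60.        ]
yaw case -0.2806647044371348 [ 737.31261094 -137.6143218    50.        ] [488.4933221  -65.88615763  50.        ] 258.95167123710183
[ 451.38315172 -207.37715354   50.        ] 146.2766784885014
top [[481.7, -117.9, 56.0], [617.7, -156.0, 56.0], [595.0, -239.3, 56.0], [459.8, -199.6, 56.0]] [np.float64(84.5), np.float64(141.2), np.float64(86.3), np.float64(140.8)]
scene [[598.2, -236.0, 56.0], [446.3, -195.1, 56.0], [487.5, -114.9, 56.0], [632.4, -157.9, 56.0]] [np.float64(85.2), np.float64(157.3), np.float64(90.1), np.float64(151.2)]
```

The tab is at about (606,-129) with its top near 90, and the fin at about (512,-169). The case yaw is about -0.277 rad, and the tab-to-fin offset of 80/62 agrees. I'm moving now, towards a point above the tab.

Call:
move_arm --pt "-12 -9.2 0 0 0 0" --pt "-24 -18.4 0 0 0 0" --pt "-36 -27.6 0 0 0 0" --pt "-48 -36.8 0 0 0 0" --pt "-61.4 -47.1 0 0 0 0" --hand -1 --squeeze 30

```text
clock: 0.6
ee_pos: [319.8, 307.5, 303.8]
orientation: [-0.0, 0.168, 0.986, -0.0]
wrist_force: [0.9, 1.3, -0.4]
grip_width: 85.5
grasp_force: 0.0
```

Call:
move_arm --pt "-41.4 -31.6 0 0 0 0" --pt "-41.4 -31.6 0 0 0 0" --pt "-41.4 -31.6 0 0 0 0" --pt "-41.4 -31.6 0 0 0 0" --pt "-41.4 -31.6 0 0 0 0"

```text
clock: 1.1
ee_pos: [457.0, 98.2, 303.8]
orientation: [-0.0, 0.169, 0.986, 0.0]
wrist_force: [0.6, 0.9, -0.4]
grip_width: 85.5
grasp_force: 0.0
```

```bash
cat >> h.py <<'E'
from scipy.spatial.transform import Rotation as R
def to(p,head):  # shift (cm) in tool axes and turn to world p, tool y heading
    o=r.observe();q=o['orientation'];M=R.from_quat(q[[1,2,3,0]])
    y=np.array([np.cos(head),np.sin(head),0]);z=np.array([0,0,-1.]);G=R.from_matrix(np.c_[np.cross(y,z),y,z])
    print(o['clock'],o['ee_pos'].round(1),'shift',(M.inv().apply(np.array(p)-o['ee_pos'])/10).round(2),'turn',(M.inv()*G).as_rotvec().round(3),'F',o['wrist_force'].round(1),'w',round(o['grip_width'],1))
E
python3 -c "
from h import *
to([606,-129,200],1.294)"
```

```text
1.1 [457.   98.2 303.8] shift [-21.61 -16.47  10.38] turn [ 0.    -0.    -0.062] F [ 0.6  0.9 -0.4] w 85.5
```

Call:
move_arm --pt "-21.6 -16.5 10.4 0 0 -0.062" --pt "-21.6 -16.5 10.4 0 0 -0.062" --pt "-21.6 -16.5 10.4 0 0 -0.062" --pt "-21.6 -16.5 10.4 0 0 -0.062" --pt "-21.6 -16.5 10.4 0 0 -0.062"

```text
clock: 1.6
ee_pos: [584.9, -97.0, 213.5]
orientation: [-0.0, 0.138, 0.99, 0.0]
wrist_force: [1.3, 0.5, 0.4]
grip_width: 85.5
grasp_force: 0.0
```

Call:
move_arm --pt "-3.6 -2.8 1.7 0 0 -0.01" --pt "-3.6 -2.8 1.7 0 0 -0.01" --pt "-3.6 -2.8 1.7 0 0 -0.01"

```text
clock: 1.9
ee_pos: [610.9, -132.4, 196.4]
orientation: [-0.001, 0.134, 0.991, 0.0]
wrist_force: [1.1, 0.2, 0.7]
grip_width: 85.2
grasp_force: 0.0
```

```bash
python3 -c "
from h import *
to([606,-129,136],1.294)
s=snap('scene','scene1');t=snap('top','top1')
a=s['image'][80:230,110:290];b=t['image'][110:260,250:390]
c=np.hstack([cv2.resize(a,(400,333),interpolation=2),cv2.resize(b,(311,333),interpolation=2)]);cv2.imwrite('pics/c2.png',c[:,:,::-1])"
```

```text
1.9 [ 610.9 -132.4  196.4] shift [0.54 0.19 6.04] turn [ 0.    -0.002  0.009] F [1.1 0.2 0.7] w 85.2
```

View pics/c2.png

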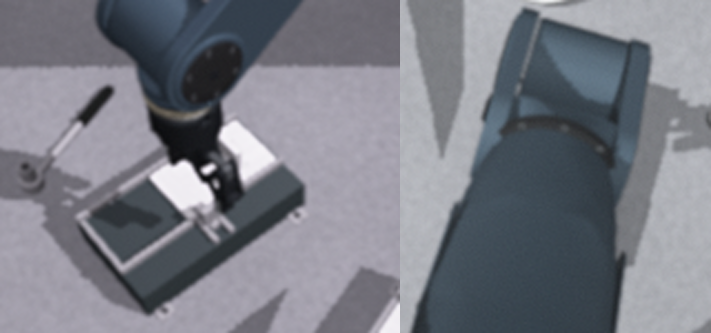

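The scene crop shows the gripper above the lock tab, with its fingers straddling the tab across the case; the arm hides the top view. I'll descend and close.

Call:
move_arm --pt "0.5 0.2 3 0 0 0.01" --pt "0.5 0.2 6 0 0 0.01" --pt "0.5 0.2 6 0 0 0.01"

```text
clock: 2.3
ee_pos: [605.0, -127.1, 135.1]
orientation: [-0.003, 0.137, 0.991, 0.0]
wrist_force: [-1.3, 0.7, -0.4]
grip_width: 85.4
grasp_force: 0.0
```

Call:
move_arm --pt "0 0 0 0 0 0" --pt "0 0 0 0 0 0" --pt "0 0 0 0 0 0" --pt "0 0 0 0 0 0" --pt "0 0 0 0 0 0" --hand 1 --squeeze 25

```text
clock: 2.8
ee_pos: [607.1, -128.7, 138.2]
orientation: [0.0, 0.138, 0.99, -0.0]
wrist_force: [0.3, 0.2, -0.5]
grip_width: 12.5
grasp_force: 0.0
```

Call:
move_arm --pt "0 0 0 0 0 0" --pt "0 0 0 0 0 0"

```text
clock: 3.0
ee_pos: [607.1, -128.8, 138.1]
orientation: [0.0, 0.138, 0.99, -0.0]
wrist_force: [-0.9, 0.2, 6.8]
grip_width: 9.3
grasp_force: 31.0
```

The tab is held at a width of about 10 mm with no side force. I'll pull it along +y.

Call:
move_arm --pt "0 0.4 0 0 0 0" --pt "0 0.8 0 0 0 0" --pt "0 1.2 0 0 0 0" --pt "0 1.6 0 0 0 0" --pt "0 2.0 0 0 0 0"

```text
clock: 3.5
ee_pos: [612.5, -109.6, 138.1]
orientation: [0.0, 0.138, 0.99, -0.0]
wrist_force: [-2.1, -0.3, 6.2]
grip_width: 9.3
grasp_force: 31.0
```

Call:
move_arm --pt "0 0.2 0 0 0 0" --pt "0 0.4 0 0 0 0" --pt "0 0.5 0 0 0 0" --pt "0 0.5 0 0 0 0"

```text
clock: 3.9
ee_pos: [613.5, -106.1, 138.0]
orientation: [-0.0, 0.138, 0.99, -0.001]
wrist_force: [-4.4, -9.8, 5.8]
grip_width: 9.8
grasp_force: 31.0
```

Call:
move_arm --pt "0 0.1 0 0 0 0" --pt "0 0.1 0 0 0 0" --pt "0 0.1 0 0 0 0"

```text
clock: 4.2
ee_pos: [613.6, -105.9, 138.0]
orientation: [-0.0, 0.138, 0.99, -0.002]
wrist_force: [-5.0, -15.2, 5.3]
grip_width: 8.9
grasp_force: 30.9
```

The lock slide is firmly on its end stop. I'll release and rise.

Call:
move_arm --pt "0 -0.1 0 0 0 0" --pt "0 -0.1 0 0 0 0" --pt "0 -0.1 0 0 0 0" --pt "0 -0.1 0 0 0 0" --hand -1

```text
clock: 4.6
ee_pos: [613.8, -104.4, 137.5]
orientation: [-0.0, 0.138, 0.99, 0.0]
wrist_force: [1.1, -0.2, 0.5]
grip_width: 67.2
grasp_force: 0.0
```

Call:
move_arm --pt "0 0 -3 0 0 0" --pt "0 0 -6.5 0 0 0" --pt "0 0 -6.5 0 0 0"

```text
clock: 4.9
ee_pos: [615.5, -104.8, 207.1]
orientation: [0.004, 0.138, 0.99, -0.0]
wrist_force: [0.9, -1.5, 0.3]
grip_width: 85.1
grasp_force: 0.0
```

```bash
python3 -c "
from h import *
to([513,-168.5,203],-0.277)"
```

```text
4.9 [ 615.5 -104.8  207.1] shift [ 8.13 -8.93  0.35] turn [0.006 0.005 1.571] F [ 0.9 -1.5  0.3] w 85.1
```

Call:
move_arm --pt "8.1 -8.9 0.3 0 0 1.571" --pt "8.1 -8.9 0.3 0 0 1.571" --pt "8.1 -8.9 0.3 0 0 1.571" --pt "8.1 -8.9 0.3 0 0 1.571" --pt "8.1 -8.9 0.3 0 0 1.571"

```text
clock: 5.4
ee_pos: [510.9, -168.4, 199.2]
orientation: [-0.0, 0.494, 0.869, 0.0]
wrist_force: [0.1, -0.0, 0.0]
grip_width: 85.4
grasp_force: 0.0
```

```bash
python3 -c "
from h import *
to([513,-168.5,203],-0.277)"
```

```text
5.4 [ 510.9 -168.4  199.2] shift [-0.12  0.17 -0.38] turn [-0.    -0.     0.814] F [ 0.1 -0.   0. ] w 85.4
```

Call:
move_arm --pt "-0.1 0.2 0 0 0 0.814" --pt "-0.1 0.2 0 0 0 0.814" --pt "-0.1 0.2 0 0 0 0.814" --pt "-0.1 0.2 0 0 0 0.814" --pt "-0.1 0.2 0 0 0 0.814"

```text
clock: 5.9
ee_pos: [513.6, -167.7, 199.0]
orientation: [-0.0, 0.778, 0.628, -0.0]
wrist_force: [0.2, -0.1, -0.1]
grip_width: 85.2
grasp_force: 0.0
```

```bash
python3 -c "
from h import *
to([513,-168.5,137],-0.277)"
```

```text
5.9 [ 513.6 -167.7  199. ] shift [-0.09 -0.04  6.2 ] turn [-0.001 -0.     0.065] F [ 0.2 -0.1 -0.1] w 85.2
```

Call:
move_arm --pt "-0.1 0 3 0 0 0.065" --pt "-0.1 0 6.1 0 0 0.065" --pt "-0.1 0 6.1 0 0 0.065"

```text
clock: 6.2
ee_pos: [511.8, -168.0, 135.1]
orientation: [-0.003, 0.796, 0.605, -0.002]
wrist_force: [-0.5, 0.3, -0.2]
grip_width: 85.7
grasp_force: 0.0
```

Call:
move_arm --pt "0 0 0 0 0 0" --pt "0 0 0 0 0 0" --pt "0 0 0 0 0 0" --pt "0 0 0 0 0 0" --pt "0 0 0 0 0 0" --hand 1

```text
clock: 6.7
ee_pos: [513.7, -168.9, 139.1]
orientation: [0.0, 0.796, 0.605, 0.0]
wrist_force: [0.1, 0.7, 0.1]
grip_width: 12.6
grasp_force: 0.0
```

Call:
move_arm --pt "0 0 0 0 0 0" --pt "0 0 0 0 0 0"

```text
clock: 6.9
ee_pos: [513.7, -169.0, 139.1]
orientation: [0.0, 0.796, 0.605, 0.0]
wrist_force: [-1.9, 0.5, 6.2]
grip_width: 9.4
grasp_force: 31.4
```

```bash
python3 -c "
from h import *
o=r.observe()['ee_pos']
to([o[0]+96.2,o[1]-27.3,o[2]],-0.277)"
```

```text
6.9 [ 513.7 -169.   139.1] shift [-0.05 10.    0.01] turn [0.001 0.    0.006] F [-1.9  0.5  6.2] w 9.4
```

The fin is held, so I'll slide the lid along +x.

Call:
move_arm --pt "0 0.5 0 0 0 0" --pt "0 1.2 0 0 0 0" --pt "0 2.0 0 0 0 0" --pt "0 3.0 0 0 0 0" --pt "0 4.0 0 0 0 0"

```text
clock: 7.4
ee_pos: [552.4, -179.9, 139.1]
orientation: [0.0, 0.796, 0.605, -0.0]
wrist_force: [-3.2, -1.4, 6.4]
grip_width: 9.2
grasp_force: 31.4
```

Call:
move_arm --pt "0 1 0 0 0 0" --pt "0 2 0 0 0 0" --pt "0 3 0 0 0 0" --pt "0 4 0 0 0 0" --pt "0 5 0 0 0 0"

```text
clock: 7.9
ee_pos: [600.6, -193.5, 139.1]
orientation: [0.0, 0.796, 0.605, -0.0]
wrist_force: [-3.7, -1.5, 6.3]
grip_width: 9.1
grasp_force: 31.4
```

Call:
move_arm --pt "0 0.4 0 0 0 0" --pt "0 0.8 0 0 0 0" --pt "0 1.0 0 0 0 0" --pt "0 1.0 0 0 0 0"

```text
clock: 8.3
ee_pos: [609.6, -196.0, 139.1]
orientation: [-0.0, 0.796, 0.605, -0.0]
wrist_force: [-5.2, -2.3, 8.7]
grip_width: 9.3
grasp_force: 31.7
```

Call:
move_arm --pt "0 0.15 0 0 0 0" --pt "0 0.3 0 0 0 0" --pt "0 0.3 0 0 0 0"

```text
clock: 8.6
ee_pos: [610.2, -196.2, 139.0]
orientation: [-0.003, 0.796, 0.605, -0.002]
wrist_force: [-21.9, 1.5, 20.2]
grip_width: 9.1
grasp_force: 33.7
```

The lid is on its end stop. I'll ease the load, release, and rise clear.

Call:
move_arm --pt "0 -0.25 0 0 0 0" --pt "0 -0.25 0 0 0 0" --pt "0 -0.25 0 0 0 0" --pt "0 -0.25 0 0 0 0" --pt "0 -0.25 0 0 0 0" --hand -1

```text
clock: 9.1
ee_pos: [610.5, -195.8, 138.4]
orientation: [0.0, 0.796, 0.605, 0.0]
wrist_force: [-0.9, 0.2, 1.0]
grip_width: 80.6
grasp_force: 0.0
```

Call:
move_arm --pt "0 0 -3 0 0 0" --pt "0 0 -7 0 0 0" --pt "0 0 -12 0 0 0" --pt "0 0 -16 0 0 0" --pt "0 0 -16 0 0 0"

```text
clock: 9.6
ee_pos: [612.0, -196.3, 304.9]
orientation: [0.004, 0.796, 0.605, 0.003]
wrist_force: [0.3, -0.1, -0.7]
grip_width: 85.1
grasp_force: 0.0
```

Call:
move_arm --pt "0 -5 0 0 0 0" --pt "0 -10 0 0 0 0" --pt "0 -15 0 0 0 0" --pt "0 -20 0 0 0 0" --pt "0 -25 0 0 0 0"

```text
clock: 10.1
ee_pos: [367.4, -128.1, 297.8]
orientation: [-0.0, 0.796, 0.605, -0.0]
wrist_force: [-0.1, -0.1, 1.2]
grip_width: 85.2
grasp_force: 0.0
```

```bash
python3 -c "
from h import *
s=snap('scene','scene3');t=snap('top','top3')
a=s['image'][80:300,90:440];b=t['image'][110:260,90:430]
c=np.vstack([cv2.resize(a,(525,330),interpolation=2),cv2.resize(b,(525,232),interpolation=2)]);cv2.imwrite('pics/c3.png',c[:,:,::-1]);print(r.observe()['clock'])"
```

```text
10.2
```

View pics/c3.png

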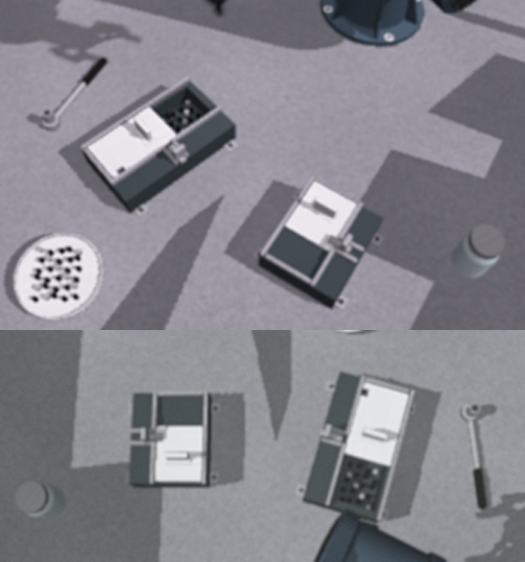

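Both crops show the long case's lid fully over the solid half, at (375,420) in the lower crop. The caps are exposed, the lock is drawn back at about (330,432), and the short case, jar and wrench are undisturbed.

```bash
python3 -c "
from plant import r
print(r.sign_off())"
```

```text
the job is handed in; nothing more can be done
None
```

The job is handed in at about 10 s: the long case's lock slide was drawn back to its end stop, then its lid slid fully open to its end stop, and the final pictures show the short case, jar and wrench undisturbed.

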